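# Clamp the suction mouth onto the extraction port

### The arm

A 6-joint arm with a two-finger parallel gripper is mounted at the origin on the work surface. World frame = base frame: x ahead of the robot, y to its left, z up, the work surface at z = 0. Lengths are in m, angles in rad, forces in N, time in s.
With the tool pointing down it reaches from about 0.25 to 0.85 m from the base axis. Payload 12.5 kg.
Tool frame: the origin (TCP) lies midway between the tips of the shut fingers; the grasp point (between the pads) lies 19 mm behind it (manip.grip_point_offset is the distance from the TCP to the grasp point, in m); z points along the fingers, y is the line along which they close (so a half turn about z gives the same grasp; the last joint's range is limited). The gripper opens to 93 mm and grips with 3 to 60 N. Pads are 15 mm wide; open, the fingers measure 128 mm over their backs; the gripper's body (75 mm by 188 mm) begins 65 mm behind the grasp point.
Start: joints at [1.04, 0.351, 1.652, -0, 1.139, -0.085], TCP at [0.237, 0.496, 0.219] pointing down, gripper open.
Joint ranges: [-2.75, 2.75], [-0.79, 2.1], [0.01, 2.65], [-1.57, 4.71], [0.07, 3.14], [-2.87, 2.87]. Speed limits (rad/s): [2.22, 2.22, 2.79, 3.14, 3.14, 3.14].

### API

Orientations are given as a 3x3 rotation matrix whose columns are the frame's x, y, z axes.
In Python, from rig import manip, eyes, telemetry gives the robot as it stands. The module is installed in compiled form; this text tells all that it offers. Calls block until the motion is done:
- manip.move_pose(position, orientation): joint-space move of the TCP to a pose.
- manip.move_linear(position, rotation=None, rate=0.15, stop_force=None): straight line of the TCP; rotation=None keeps the orientation; rate is the mean speed in m/s. With stop_force (N) it stops when the force on the tool has changed by that much, and returns True; else False.
- manip.movej(angles): joint-space move.
- manip.move_gripper(opening): finger opening in m; the grip force is fixed at half the most; returns when the fingers have stopped.
- manip.pause(seconds).
- manip.inverse_kinematics(position, orientation): joint angles nearest the present ones, or None.
- eyes.grab_frame(name): name is "side" or "top"; returns a dict with "frame" (384x512x3 uint8, red, green, blue), "depth" (384x512 float32, m along the optical axis (not along the pixel's ray), 0 where there is no reading), "mtx" (3x3 intrinsics, pixels), "k1" (the pictures are not rectified: a ray, as slopes to the right and down, at radius r is drawn at 1 + k1 r^2 times it, then the intrinsics apply), "R" (3x3) and "t" (3): a world point X has camera coordinates R X + t. Camera axes: x right, y down, z forward; pixel columns grow to the right and rows downward; lengths in m; the calibration is good to about 2 mm. A picture is of the moment at which its call begins.
A pose or a line that the arm cannot do raises manip.IKError and nothing moves.
- manip.finish_job(): hands the job in; it is judged then, once.
Readings, each from a call of its own:
- telemetry.read_time(): time.
- telemetry.read_joint_pos(): joint angles.
- telemetry.read_joint_vel(): joint speeds.
- telemetry.read_joint_efforts(): joint torques, N m.
- telemetry.read_eef_pos(): TCP position.
- telemetry.read_tcp_rot(): TCP orientation.
- telemetry.read_wrist_force(): force on the tool from outside, world axes, zero at the start.
- telemetry.read_torque(): the same for the moment, N m.
- telemetry.read_finger_gap(): finger opening in m.
- telemetry.read_finger_force(): force on a finger pad.
Only numpy, scipy, OpenCV 4.12 (cv2) and the standard library are available. Lean on these libraries where they do the work, as an engineer would, in place of code of your own. Each camera call takes 0.05 s, during which the arm holds its last target. There are 200 camera calls.

### The job

Connect the loose suction mouth to the dust-extraction port on the gilding bench: swing the hinged half of the clamp ring round the two flanges until it meets the rubber buffer, then push the cam lever in over it, by feel, until the ring is drawn fully shut with its ears together and stays shut. Stop when it goes solid and never push the ring or lever with more than about 25 N; do not press hard on the suction mouth, and leave the other things on the bench alone.

Things in the scene. Friction and masses are not known exactly. Their poses are not given: they have to be found in the camera images.
- port: grey box 160 x 220 x 50 mm fixed to the bench, with an upright pipe and flange (80 mm across, top at z = 77 mm) and a steel clamp ring (98 mm outside, z = 64 to 91 mm). Origin: on the pipe axis at bench level. In its axes the fixed half ring is on the +x side, the hinge at (0, 58) mm, the meeting ears on the -y side, y = -42 to -104 mm
- flange (a point): centre of the top face of the port's flange, on the pipe axis, z = 77 mm
- tube: loose aluminium suction mouth standing on the port's flange, up to 10 mm off centre (towards the open ring): flange 80 mm across, 8 mm thick, neck 54 mm, 53 mm tall, top at z = 130 mm. Origin: centre of its underside. The closing ring pushes it onto centre by itself
- ring (a joint): swing angle of the loose half of the clamp: 0 = fully shut (ears together, solid stop), positive = open; closing turns it counter-clockwise from above. Stays where left (2 N at its pin). A springy buffer meets it at about 0.025 rad, needs 16 to 20 N at the pin to reach 0, springs it back when let go. The lever can catch the ear only when this is below about 0.045
- ring_grip (a point): on the upright round pin (14 mm thick, z = 91 to 142 mm) that stands on the loose half, at z = 125 mm; 87 mm from the hinge axis
- ring_hinge (a point): on the ring's hinge axis, at z = 125 mm
- lever (a joint): angle of the cam lever: positive = swung out, clear of the ring; closing decreases it, clockwise from above. It draws the ring shut (11 mm of ear travel per rad): begins to bear between 0.6 and -0.1, and the ring is fully shut and the lever goes solid anywhere between about 0.3 and -0.4, it varies. Until then it takes up to 8 N at its pin. Holds by friction when let go
- lever_grip (a point): on the upright round pin (14 mm thick, z = 102 to 147 mm) at the end of the lever, at z = 127 mm; 105 mm from the lever's pivot
- lever_pivot (a point): on the lever's pivot axis, at z = 127 mm. 55 mm out along the arm hangs a roller pin, 10 mm thick, that rides up the sloped outer face of the loose ear. The pivot's true place on the port differs by a few mm from clamp to clamp
- jar: glass jar with metal cap, 60 mm wide, 75 mm tall, a bystander; origin at the centre of its underside
- brush: small brush lying flat, a bystander; origin at the centre of its underside
- burnish_block: cork block 60 x 90 x 35 mm, a bystander; origin at the centre of its underside
Things that resemble listed ones, but are neither listed nor needed, are in the scene too. Leave any green or pink look-alike of the tube alone.

How it is judged:
On the way:
1. the ring is swung up to its buffer while the lever is still out (ring below 0.045 rad, lever above 0.5 rad) (value of joint ring below 0.045 rad and value of joint lever above 0.5 rad), for 0.1 s.
At the end, for the whole second after the job is handed in: the ring is drawn shut by the lever, which is swung in below 0.4 rad, and stays within 0.007 rad of fully shut (about 1 mm at the ears) with the robot clear; the suction mouth stands upright within 5 mm of the flange's centre, at rest (value of joint ring below 0.007 rad and value of joint lever below 0.4 rad and velocity of joint ring below 0.02 rad/s and distance between tube and flange below 0.005 m and angle between tube's own z axis and vertical below 0.06 rad and linear speed of tube below 0.02 m/s); the robot touches nothing.
It fails at once if the clamp ring is pushed with more than 35 N (contact force between the fingers and ring above 35 N).
It fails at once if the lever is pushed with more than 35 N (contact force between the fingers and lever above 35 N).
It fails at once if the robot presses the suction mouth with more than 15 N (contact force between the fingers and tube above 15 N).
It fails at once if a bystander (jar, brush or cork block) is moved more than 20 mm (distance of any of jar, brush, burnish_block from where it was at the start of the episode above 0.02 m).
It also fails if it takes over 64 s, if anything falls off the work surface, if the arm or the gripper's body presses on something with over 40 N, if the wrist force passes 120 N, or if a joint passes its speed limit or range.

## Working session

There is one attempt and no reset: what is moved stays moved. The work goes in short steps, each a Python script; the robot and the scene stay as the last script left them, time stands still between calls to the robot, and variables do not carry over. Pictures are saved under pics/ and viewed, at most 10 in all, crops included, and the job is handed in when it is done.

```bash
mkdir -p pics
python3 - <<'E'
from rig import manip, eyes, telemetry
import cv2,numpy as np
for n in("top","side"):
    f=eyes.grab_frame(n); np.savez(f"pics/{n}0.npz",**f)
    cv2.imwrite(f"pics/{n}0.png",cv2.resize(f["frame"][:,:,::-1],(768,576)))
    print(n,f["mtx"].tolist(),f["k1"],(-f["R"].T@f["t"]).round(3),f["R"].round(2).tolist())
print(telemetry.read_time(),manip.grip_point_offset)
E
```

```text
top [[400.1921963314821, 0.0, 258.3124900481406], [0.0, 400.1921963314821, 191.91890461931527], [0.0, 0.0, 1.0]] -0.1099876856468056 [0.38  0.003 1.365] [[-0.02, -1.0, -0.01], [-0.99, 0.02, -0.13], [0.13, 0.0, -0.99]]
side [[373.3870911767648, 0.0, 260.31012953735666], [0.0, 373.3870911767648, 191.05712349463118], [0.0, 0.0, 1.0]] -0.09244522473468321 [ 0.304 -0.582  0.823] [[0.93, -0.36, 0.01], [-0.27, -0.71, -0.65], [0.24, 0.61, -0.76]]
0.1 0.0188
```

View pics/top0.png

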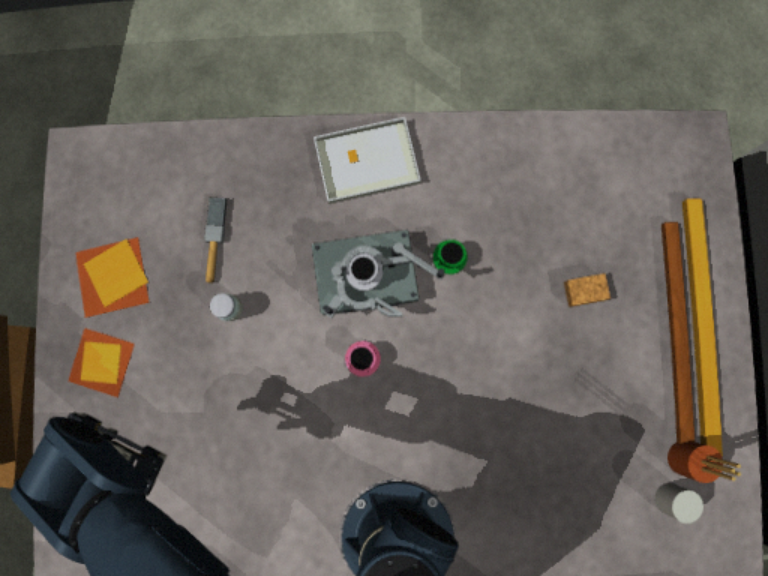

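View pics/side0.png

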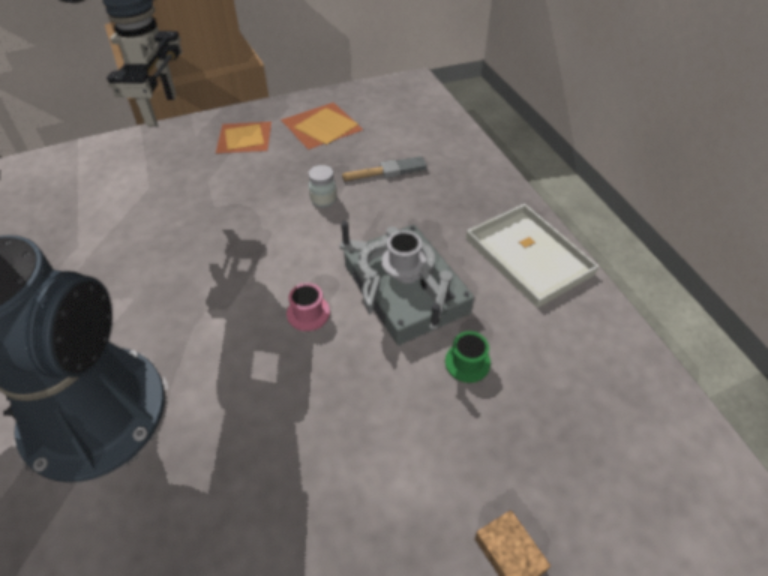

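The top view shows the grey port at (365,272), the steel tube at (364,267), the green look-alike at (450,255) and the pink one at (362,358). There are dark pins near (440,272) and (328,310). In the side view the pins are near (345,232) and (436,315). I'll crop both views closer.

Run:
```python
import cv2,numpy as np
T=np.load("pics/top0.npz")["frame"][145:225,195:335]
S=np.load("pics/side0.npz")["frame"][135:265,215:340]
a=cv2.resize(T[:,:,::-1],None,fx=5.7,fy=5.7,interpolation=cv2.INTER_CUBIC)
b=cv2.resize(S[:,:,::-1],None,fx=4.6,fy=4.6,interpolation=cv2.INTER_CUBIC)
cv2.imwrite("pics/ct.png",a);cv2.imwrite("pics/cs.png",b);print(a.shape,b.shape)
```

```text
(456, 798, 3) (598, 575, 3)
```

View pics/ct.png

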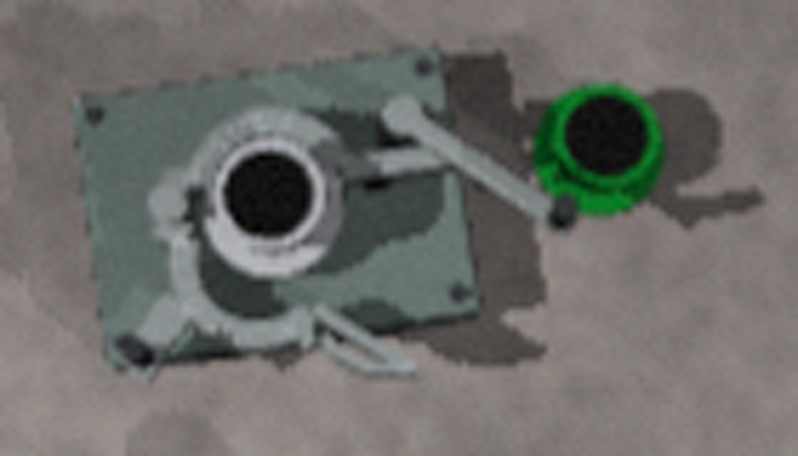

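View pics/cs.png

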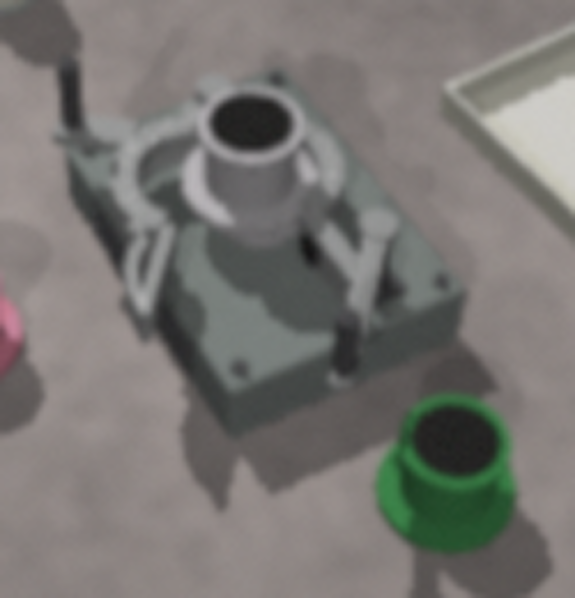

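Candidates for each part:
- **Tube:** steel at top (364,267), green at (450,255), pink at (362,358). I choose the steel one, which stands on the port.
- **Ring pin:** the dark pin at top crop (135,348).
- **Lever pin:** the dark pin at top crop (562,213), with its pivot disc at (403,113).
- **Hinge:** the disc at top crop (165,205).

The dark box screws and tube bores are not pins. Next I triangulate.

```bash
cat > h.py <<'E'
import numpy as np,cv2
def ray(f,p):
    k=float(f["k1"]);d=np.array([k,0,0,0,0.])
    u=cv2.undistortPoints(np.array([[p]],float),f["mtx"],d)[0,0]
    R=f["R"];return -R.T@f["t"], R.T@np.array([u[0],u[1],1])
def tri(fa,pa,fb,pb):
    a,u=ray(fa,pa);b,v=ray(fb,pb)
    s=np.linalg.lstsq(np.c_[u,-v],b-a,rcond=None)[0]
    P,Q=a+s[0]*u,b+s[1]*v
    return (P+Q)/2,np.linalg.norm(P-Q)
def onz(f,p,z):
    a,u=ray(f,p);return a+u*(z-a[2])/u[2]
def blob(f,c,r=9,th=75,off=(0,0)):
    x,y=map(int,c);g=f["frame"][y-r:y+r+1,x-r:x+r+1].max(2)
    m=(g<th).astype(np.uint8);n,l,s,cc=cv2.connectedComponentsWithStats(m)
    if n<2:return None
    i=1+np.argmin(np.linalg.norm(cc[1:]-r,axis=1)+ (s[1:,4]<5)*99)
    return cc[i]+[x-r,y-r],s[i]+[x-r,y-r,0,0,0]
E
python3 - <<'E'
from h import *
T=dict(np.load("pics/top0.npz"));S=dict(np.load("pics/side0.npz"))
ct=lambda x,y:(x/5.7+195-.4,y/5.7+145-.4)
cs=lambda x,y:(x/4.6+215-.4,y/4.6+135-.4)
for n,a,b in(("ringpin",ct(135,348),cs(70,95)),("leverpin",ct(562,213),cs(345,350))):
    for th in(60,75,90):
        A=blob(T,a,th=th);B=blob(S,b,th=th)
        if A and B: print(n,th,A,B,tri(T,A[0],S,B[0]),onz(T,A[0],.12))
for n,a,b in(("pivot",ct(403,113),cs(380,222)),("hinge",ct(165,205),cs(213,88)),("tubetop",ct(267,193),cs(251,122)),("green",ct(606,134),cs(456,437))):
    print(n,tri(T,a,S,b),onz(T,a,.1))
for c in((95,113),(425,67),(459,292)): print("screw",onz(T,ct(*c),.05))
def d(f,p):
    x,y=map(round,p);z=f["depth"][y,x];a,u=ray(f,p);w=f["R"][2]@u;return a+u*z/w
print("depth pts",[d(T,ct(*c)).round(3) for c in((135,348),(562,213),(403,113),(165,205),(230,195),(606,134),(400,240))])
E
```

```text
ringpin 60 (array([218.77777778, 206.33333333]), array([216, 204,   6,   5,  18])) (array([230.        , 155.82352941]), array([229, 150,   3,  13,  34])) (array([0.49973782, 0.13438257, 0.11252912]), np.float64(0.0008591227671088467)) [0.49944563 0.13351803 0.12      ]
ringpin 75 (array([220.45714286, 206.57142857]), array([215, 204,  13,   6,  35])) (array([229.95744681, 155.5106383 ]), array([228, 149,   5,  14,  47])) (array([0.49811579, 0.12838762, 0.11966047]), np.float64(0.0009917629829870108)) [0.49857203 0.12826067 0.12      ]
ringpin 90 (array([220.77777778, 206.48888889]), array([215, 204,  13,   6,  45])) (array([229.79166667, 154.84722222]), array([227, 146,   6,  19,  72])) (array([0.49770952, 0.12704116, 0.12354911]), np.float64(0.0015418853489052842)) [0.49880715 0.12725211 0.12      ]
leverpin 60 (array([293.5  , 182.125]), array([292, 180,   4,   5,  16])) (array([289.78846154, 210.73076923]), array([287, 206,   6,  10,  52])) (array([ 0.57037867, -0.10272797,  0.12053658]), np.float64(0.0006967282539689778)) [ 0.57012239 -0.10267073  0.12      ]
leverpin 75 (array(
[... 699 characters left out ...]
4251, 0.1054502 ]), np.float64(0.0009741316670022563)) [0.58386301 0.1193601  0.1       ]
tubetop (array([0.58423398, 0.06044217, 0.13033255]), np.float64(5.47337924937717e-05)) [0.58921878 0.06186465 0.1       ]
green (array([ 0.62663587, -0.13457371,  0.05566666]), np.float64(0.00031828267152902897)) [ 0.61814355 -0.12986862  0.1       ]
screw [0.64776804 0.16459074 0.05      ]
screw [ 0.67024244 -0.03013623  0.05      ]
screw [ 0.53647335 -0.04617629  0.05      ]
depth pts [array([0.5  , 0.133, 0.141]), array([ 0.567, -0.1  ,  0.143]), array([ 0.632, -0.016,  0.107]), array([0.583, 0.119, 0.108]), array([0.583, 0.081, 0.134]), array([0.38 , 0.003, 1.365]), array([ 0.567, -0.013,  0.053])]
```

Measured positions, checked against the text:

| Thing | x, y (m) | z (m) | Check |
|---|---|---|---|
| Ring pin | (0.4995, 0.1335) | ≈0.12 | 85 mm from the hinge (text: 87) |
| Lever pin | (0.570, -0.1025) | ≈0.12 | 107 mm from the pivot (text: 105) |
| Tube top | – | 0.130 | matches the text |

All three agree with the text. I'll cage the ring pin with the fingers and swing it.

```bash
cat > arc.py <<'E'
from rig import manip, eyes, telemetry as tm
from h import *
HINGE=np.array([.5835,.119]);RPIN=np.array([.4995,.1335])
PIV=np.array([.6322,-.0157]);LPIN=np.array([.570,-.1025])
Z=.111
def pose(c,rad,a,sgn,z=Z):
    r=np.array([np.cos(a),np.sin(a)]);t=np.array([-r[1],r[0],0])*sgn
    zz=np.array([0,0,-1.]);R=np.c_[np.cross(t,zz),t,zz]
    return np.r_[c+rad*r,z],R
def ft(a,d):  # resistance of the pin against closing direction d
    return -d*(tm.read_wrist_force()@np.array([-np.sin(a),np.cos(a),0]))
E
python3 - <<'E'
from arc import *
for n,c,p,d,th in(("ring",HINGE,RPIN,1,.9),("lever",PIV,LPIN,-1,1.8)):
    v=p-c;a=np.arctan2(v[1],v[0]);rad=np.hypot(*v);print(n,a,rad)
    for s in(1,-1):
        for k in(0,.5,1):
            P,R=pose(c,rad,a+d*th*k,s);q=manip.inverse_kinematics(P,R);print(s,k,None if q is None else np.round(q,2))
print(tm.read_wrist_force(),tm.read_time())
E
```

```text
ring 2.970658119812984 0.085242301705198
1 0 [ 0.17  0.43  1.83 -0.    0.87  1.91]
1 0.5 [ 0.1   0.42  1.85 -0.    0.87  1.39]
1 1 [ 0.03  0.44  1.82 -0.    0.88  0.87]
-1 0 [ 0.17  0.43  1.83 -0.    0.87 -1.23]
-1 0.5 [ 0.1   0.42  1.85 -0.    0.87 -1.75]
-1 1 [ 0.03  0.44  1.82 -0.    0.88 -2.27]
lever -2.1925698699473783 0.1067852049677295
1 0 [-0.26  0.53  1.67 -0.    0.94  0.36]
1 0.5 [-0.13  0.45  1.81 -0.    0.88  1.39]
1 1 [ 0.03  0.51  1.7  -0.    0.93  2.45]
-1 0 [-0.26  0.53  1.67 -0.    0.94 -2.78]
-1 0.5 [-0.13  0.45  1.81 -0.    0.88 -1.75]
-1 1 [ 0.03  0.51  1.7  -0.    0.93 -0.69]
[-4.17964778e-01  2.91853576e-05 -3.58690452e-01] 0.1
```

Run:
```python
from arc import *
a=2.9707;rad=.0862
manip.move_gripper(.030)
P,R=pose(HINGE,rad,a,1)
manip.move_pose(P+[0,0,.10],R)
print("t",tm.read_time(),tm.read_wrist_force().round(2))
hit=manip.move_linear(P,R,rate=.1,stop_force=6)
print("down",hit,tm.read_eef_pos().round(4),tm.read_wrist_force().round(2))
if not hit:
  for i in range(1,14):
    b=a+.08*i
    P,R=pose(HINGE,rad,b,1)
    hit=manip.move_linear(P,R,rate=.03,stop_force=5)
    f=ft(b,1);print(i,round(b-a,2),hit,round(f,2),tm.read_eef_pos().round(4),round(tm.read_time(),1))
    if hit or f>6: break
f=eyes.grab_frame("top");np.savez("pics/top1.npz",**f)
cv2.imwrite("pics/top1.png",cv2.resize(f["frame"][145:225,195:335,::-1],None,fx=5.7,fy=5.7,interpolation=cv2.INTER_CUBIC))
```

```text
t 2.95 [-0.88  0.62  0.44]
down False [0.4989 0.1337 0.1115] [-0.73 -0.34 -0.11]
1 0.08 False -0.92 [0.4979 0.1269 0.1114] 4.5
2 0.16 False 0.34 [0.4974 0.12   0.1111] 4.9
3 0.24 False 0.09 [0.4976 0.1131 0.111 ] 5.2
4 0.32 False -0.43 [0.4983 0.1062 0.111 ] 5.6
5 0.4 False 0.1 [0.4996 0.0995 0.111 ] 6.0
6 0.48 False -0.18 [0.5015 0.0928 0.111 ] 6.4
7 0.56 False -0.12 [0.5038 0.0863 0.111 ] 6.8
8 0.64 False -0.23 [0.5067 0.0801 0.111 ] 7.2
9 0.72 False 0.91 [0.51   0.0741 0.111 ] 7.5
10 0.8 True 3.57 [0.5133 0.069  0.1108] 7.8
```

View pics/top1.png

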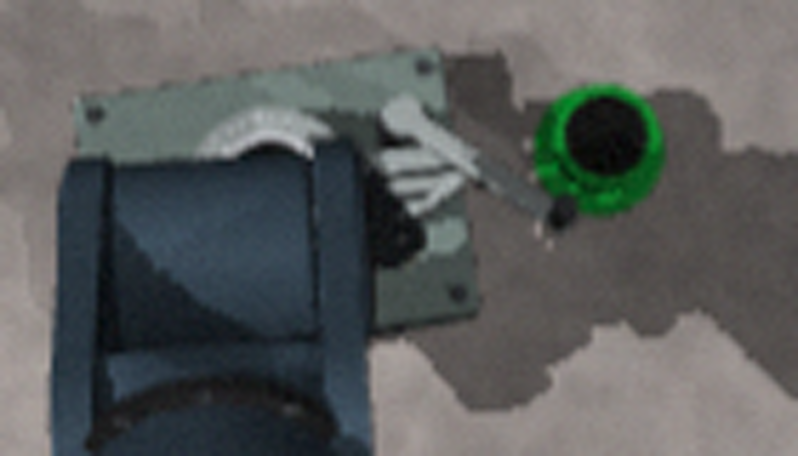

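The ears are nearly together (fixed ear around (410,165), loose ear around (430,190)) and the lever is still out. I'll press a little further in small steps to confirm this is the buffer and not the tube dragging.

Run:
```python
from arc import *
a=2.9707;rad=.0862
e=tm.read_eef_pos()[:2]-HINGE;b=np.arctan2(e[1],e[0])%(2*np.pi)
print(b-a)
for i in range(14):
    b+=.01
    P,R=pose(HINGE,rad,b,1)
    hit=manip.move_linear(P,R,rate=.006,stop_force=6);manip.pause(.1)
    f=ft(b,1);e=tm.read_eef_pos()[:2]-HINGE;print(round(b-a,3),hit,round(f,2),round(np.arctan2(e[1],e[0])%6.2832-a,4),round(tm.read_time(),1))
    if f>9: break
```

```text
0.7890864628122367
0.799 False 5.43 0.7908 8.3
0.809 False 8.35 0.7969 8.7
0.819 False 11.24 0.8016 9.1
```

The slope of about 0.5 N/mrad matches the buffer. I'll back off, lift clear and look, which also lets me re-measure the ring pin.

Run:
```python
from arc import *
P,R=pose(HINGE,.0862,2.9707+.70,1)
manip.move_linear(P,R,rate=.05)
print("centred f",tm.read_wrist_force().round(2))
manip.move_linear(P+[0,0,.1],R,rate=.15)
v=LPIN-PIV;a=np.arctan2(v[1],v[0])
P,R=pose(PIV,.106,a,1)
manip.move_pose(P+[0,0,.1],R)
for n in("top","side"):
    f=eyes.grab_frame(n);np.savez(f"pics/{n}2.npz",**f)
    if n=="top":A=f["frame"][150:230,210:330]
    else:B=f["frame"][135:240,215:320]
cv2.imwrite("pics/m2.png",np.hstack([cv2.resize(x[:,:,::-1],(400,400*x.shape[0]//x.shape[1]),interpolation=cv2.INTER_CUBIC)[:266] for x in(A,B)]))
print(tm.read_time())
```

```text
centred f [-0.56  0.06 -0.45]
11.1333
```

View pics/m2.png

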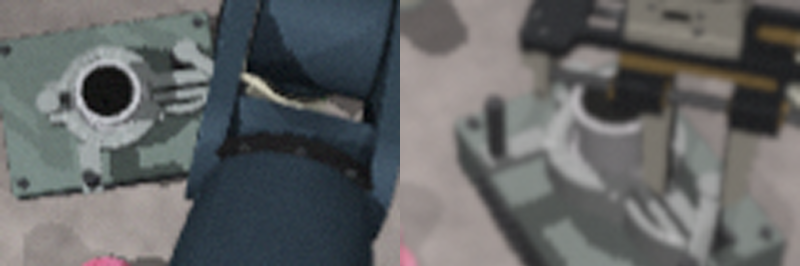

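The loose half has closed round the tube, with the ears parallel at about (185,90) in the left half. The lever is still out under the hand, and I estimate its angle at 0.83 rad from the pivot geometry. Next I close the lever by feel.

```bash
cat > lev.py <<'E'
from arc import *
a=-2.1926;rad=.106
def ang():
    e=tm.read_eef_pos()[:2]-PIV;return (np.arctan2(e[1],e[0])-a+np.pi)%(2*np.pi)-np.pi
E
python3 - <<'E'
from lev import *
P,R=pose(PIV,rad,a,1)
manip.move_gripper(.028)
hit=manip.move_linear(P,R,rate=.1,stop_force=6)
print("down",hit,tm.read_eef_pos().round(4))
if not hit:
  for i in range(1,22):
    b=a-.06*i
    P,R=pose(PIV,rad,b,1)
    hit=manip.move_linear(P,R,rate=.025,stop_force=6)
    f=ft(b,-1);w=tm.read_wrist_force()
    print(i,round(b-a,2),hit,round(f,2),"radial",round(w[:2]@[np.cos(b),np.sin(b)],1),round(ang(),3),round(tm.read_time(),1))
    if hit or f>7: break
E
```

```text
down False [ 0.5708 -0.102   0.1116]
1 -0.06 False 0.11 radial 0.3 -0.059 13.0
2 -0.12 False 0.36 radial -0.9 -0.12 13.4
3 -0.18 False 0.34 radial -0.1 -0.18 13.8
4 -0.24 False 0.3 radial -0.7 -0.239 14.2
5 -0.3 False -0.22 radial -0.2 -0.301 14.6
6 -0.36 False -0.61 radial 0.3 -0.361 15.0
7 -0.42 False 1.2 radial 0.2 -0.42 15.4
8 -0.48 False 1.98 radial 0.5 -0.48 15.8
9 -0.54 False 1.96 radial -0.7 -0.54 16.2
10 -0.6 False 3.53 radial -2.1 -0.598 16.6
11 -0.66 False 3.01 radial -1.3 -0.66 17.1
12 -0.72 False 5.87 radial -2.1 -0.717 17.5
13 -0.78 True 0.58 radial 1.1 -0.732 17.7
```

Run:
```python
from lev import *
manip.pause(.2)
x=ang();print(x,ft(a+x,-1))
for i in range(16):
    x-=.012;b=a+x
    P,R=pose(PIV,rad,b,1)
    hit=manip.move_linear(P,R,rate=.006,stop_force=9);manip.pause(.15)
    f=np.mean([ft(b,-1)]);y=ang()
    print(round(x,3),hit,round(f,2),round(y,4),round(tm.read_time(),1))
    if f>14: break
```

```text
-0.728807494000316 -0.10947010793994974
-0.741 True 2.71 -0.7337 18.3
-0.753 True 3.39 -0.7346 18.7
-0.765 True 4.9 -0.7347 19.2
-0.777 True 4.49 -0.7345 19.8
-0.789 True 5.24 -0.7341 20.4
-0.801 True 5.4 -0.7338 21.0
-0.813 True 4.55 -0.7333 21.7
-0.825 True 4.43 -0.7329 22.4
-0.837 True 4.57 -0.7324 23.2
-0.849 True 5.29 -0.7321 24.0
-0.861 True 4.66 -0.7317 24.8
-0.873 True 5.22 -0.7315 25.7
-0.885 True 4.95 -0.731 26.6
-0.897 True 5.02 -0.7304 27.5
-0.909 True 4.14 -0.7299 28.5
-0.921 True 5.28 -0.7296 29.5
```

Run:
```python
from lev import *
x=ang()+.04
P,R=pose(PIV,rad,a+x,1);manip.move_linear(P,R,rate=.03);manip.pause(.2);print("free",tm.read_wrist_force().round(2))
P,R=pose(PIV,rad,a+x-.12,1)
hit=manip.move_linear(P,R,rate=.012,stop_force=17)
w=tm.read_wrist_force();print(hit,ang(),w.round(2),tm.read_torque().round(2));manip.pause(.2);print(ang(),tm.read_wrist_force().round(2))
# recentre, lift, go away and look
P,R=pose(PIV,rad,a-.667,1);manip.move_linear(P,R,rate=.03);print(tm.read_wrist_force().round(2))
manip.move_linear(P+[0,0,.12],R,rate=.15)
manip.movej([1.04,.351,1.652,0,1.139,-.085])
ims=[]
for n in("top","side"):
    f=eyes.grab_frame(n);np.savez(f"pics/{n}3.npz",**f)
    A=f["frame"][155:215,210:300] if n=="top" else f["frame"][145:230,235:325]
    ims.append(cv2.resize(A[:,:,::-1],(400,400*A.shape[0]//A.shape[1]),interpolation=cv2.INTER_CUBIC))
h=min(i.shape[0] for i in ims)
h=max(i.shape[0] for i in ims);cv2.imwrite("pics/m3.png",np.hstack([np.vstack([i,np.zeros((h-i.shape[0],400,3),np.uint8)]) for i in ims]))
print(tm.read_time())
```

```text
free [ 0.12 -0.56  0.17]
True -0.7372105319270861 [ 0.54 -5.81  0.87] [-0.98 -0.03 -0.01]
-0.7365453902066315 [ 1.7  -6.14  0.98]
[ 0.28  0.19 -0.65]
34.5083
```

View pics/m3.png

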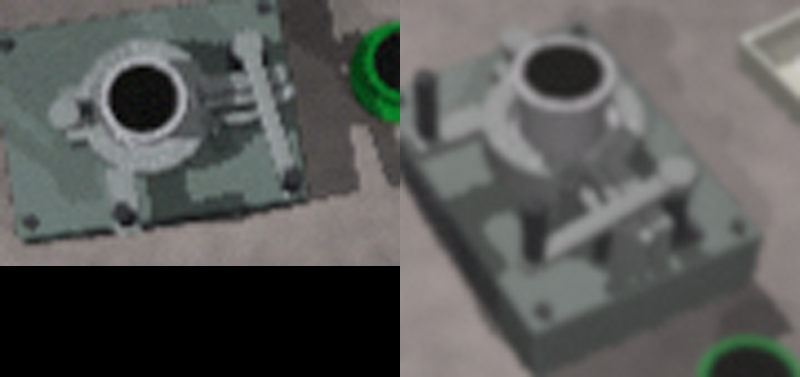

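The lever is swung in at about (270,120), along the port's -x, with the ears beside it and the tube sitting in the ring. I'll measure the ring's shift against the buffer picture, the lever angle and the tube centring.

Run:
```python
from h import *
T0,T2,T3=[dict(np.load(f"pics/top{i}.npz")) for i in(0,2,3)]
Y=np.array([-.115,.993])
O=np.array([.5835,.119])-.058*Y
def wc(f,c,r=6):  # darkness-weighted centroid
    x,y=map(round,c);g=f["frame"][y-r:y+r+1,x-r:x+r+1].astype(float).max(2)
    w=np.clip(95-g,0,None);yy,xx=np.mgrid[-r:r+1,-r:r+1];return np.array([x+(w*xx).sum()/w.sum(),y+(w*yy).sum()/w.sum()])
rp=(123/400*90+210,212/400*90+155);lp=(291/400*90+210,180/400*90+155)
for n,f in(("2",T2),("3",T3)):
    p=blob(f,rp,r=6,th=80)[0];P=onz(f,p,.13);print("ring",n,p,P,np.arctan2(*(P[:2]-[.5835,.119])[::-1]))
p=blob(T3,lp,r=6,th=75)[0];P=onz(T3,p,.127);v=P[:2]-[.6322,-.0157];print("lever",P,np.hypot(*v),"lever angle",(np.arctan2(v[1],v[0])-(np.pi+.115))%(2*np.pi))
for n,f,c in(("0",T0,(241.5,178.5)),("3",T3,(242,177))):
    q=blob(f,c,r=12,th=60)[0];print("tube",n,onz(f,q,.13)[:2],"origin",O)
    a=f
g2=cv2.cvtColor(T2["frame"],6).astype(np.float32);g3=cv2.cvtColor(T3["frame"],6).astype(np.float32)
for nm,(x0,x1,y0,y1) in dict(pin=(228,246,194,210),ref=(212,226,200,212)).items():
    print(nm,cv2.phaseCorrelate(g2[y0:y1,x0:x1].copy(),g3[y0:y1,x0:x1].copy(),cv2.createHanningWindow((x1-x0,y1-y0),cv2.CV_32F)))
```

```text
ring 2 [237.05882353 203.70588235] [0.50530226 0.07553669 0.13      ] -2.6342975170970986
ring 3 [237.75 203.05] [0.50729423 0.07335488 0.13      ] -2.6019294648122893
lever [ 0.52424766 -0.04441443  0.127     ] 0.11170598350891929 lever angle 0.14497215718956546
tube 0 [0.58395747 0.06003423] origin [0.59017  0.061406]
tube 3 [0.58991157 0.05953784] origin [0.59017  0.061406]
pin ((0.5524263975031047, -0.5889679487119004), 1.0485601135426097)
ref ((0.39387658142365733, -0.0020349093875307034), 1.0258320132891336)
```

The ring has moved about 0.03 rad past its buffer position, which is fully shut. The lever went solid at about 0.15 rad, where 17 N moved it only about 3 mrad further. The tube is within about 2 mm of centre, and the robot is clear.

```bash
python3 -c "
from rig import manip
print(manip.finish_job())"
```

```text
the job is handed in; nothing more can be done
None
```

The clamp ring measured fully shut after I let go, with the lever solid at about 0.15 rad and the suction mouth within about 2 mm of centre; the job is handed in, but no verdict was shown.

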